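Clamp a piano wippen on the turntable

ROBOT

A 6-joint arm with a two-finger parallel gripper is mounted at the origin on the work surface. World frame = base frame: x ahead of the robot, y to its left, z up, the work surface at z = 0. Lengths are in mm, angles in rad, forces in N, time in s.
With the tool pointing down it reaches from about 275 to 1000 mm from the base axis. Payload 8.4 kg.
Tool frame: the origin (TCP) lies at the very end of the fingers, on their centre line; the grasp point (between the pads) lies 19 mm behind it (r.tcp_to_grasp is the distance from the TCP to the grasp point, in mm); z points along the fingers, y is the line along which they close (so a half turn about z gives the same grasp; the last joint's range is limited). The gripper opens to 85 mm and grips with 20 to 120 N. Pads are 22 mm wide; open, the fingers measure 114 mm over their backs; the gripper's body (76 mm by 85 mm) begins 54 mm behind the grasp point. The pads swing forward as they close: fully open they stand 13 mm farther back than shut.
Start: joints at [-1.21, 0.353, 1.633, -0, 1.155, -0.002], TCP at [221.807, -584.32, 231.281] pointing down, gripper open.
Joint ranges: [-2.63, 2.63], [-0.92, 2.1], [0.06, 2.66], [-1.3, 4.44], [0, 2.69], [-3.02, 3.02]. Speed limits (rad/s): [2.22, 2.22, 2.79, 3.14, 3.14, 3.14].

INTERFACE

Orientations are given as [roll, pitch, yaw] about the fixed x, y, z axes, in that order (R = Rz(yaw) Ry(pitch) Rx(roll)).
In Python, from rig import r gives the robot as it stands. The module is installed in compiled form; this text tells all that it offers.
- The arm moves only by the tool play_rows, never from a script. Its argument "rows" is a list of rows, each an object with "dp": the shift along the tool's x, y, z in units of 40 mm (1.0 is 40 mm), a list of three; "turn": the turn, a rotation vector about the tool's x, y, z in units of 6 degrees (1.0 is 6 degrees), a list of three; "fingers": the closure, from 0 (fully open) to 1 (shut). In form: [{"dp": [tx, ty, tz], "turn": [wx, wy, wz], "fingers": fingers}, ...]. A call has 1 to 5 rows; each row shifts and turns the commanded pose from where the row before left it, along the tool's axes as they then stand; what a row does not reach is not made up. A row lasts 1/12 s, in which the tool goes at most 41.7 mm and 7.16 degrees, less where a joint would pass 70% of its speed; a pose out of reach is approached as far as the arm can. A call is refused whole if a number of a shift passes 1 or a number of a turn 1, either way. A call with a gripper value outside its range is refused whole. The fingers move at their own pace and stop on an object; "force" is the grip in N (left out, the last holds). Time passes only in rows, so rows that do not move let the fingers close. It gives the time, the measured TCP pose, the force, the opening and the grip force at its end, in the units of the state.
- r.sense(): the state, without advancing time (a new reading comes with each control period).
- r.grab_frame(name): name is "side" or "top" or "wrist"; returns a dict with "pixels" (384x512x3 uint8, red, green, blue), "fx", "fy", "cx", "cy" (pixels), "dist" ([k1, k2, p1, p2, k3] as OpenCV has them; the pictures are not rectified), "pose" (4x4, takes a point from camera to world coordinates). Camera axes: x right, y down, z forward; pixel columns grow to the right and rows downward; lengths in mm; the calibration is good to about 2 mm. A picture is of the moment at which its call begins. There is no depth.
- r.sign_off(): hands the job in; it is judged then, once.
The state is a dict: "clock": time; "qpos": joint angles; "qvel": joint speeds; "joint_efforts": joint torques, N m; "eef_pos": TCP position; "tcp_rot": TCP orientation; "contact_force": force on the tool from outside, world axes, zero at the start; "wrist_torque": the same for the moment, N m; "opening": opening from 0.0 (shut) to 1.0 (fully open); "grasp_force": force on a finger pad.
Only numpy, scipy, OpenCV 4.12 (cv2) and the standard library are available. Lean on these libraries where they do the work, as an engineer would, in place of code of your own. Each camera call takes 0.05 s, during which the arm holds its last target. There are 200 camera calls.

TASK

Lay the wippen flat between the two felt-faced jaws on the turntable, lengthwise, and let go of it. Then wind the red hand wheel clockwise by its upright handle until the wippen is firmly held: you should feel the wheel stiffen clearly above its free drag, but stop soon after, before the wood is crushed. Let go and leave the other things on the bench alone.

Things in the scene. Friction and masses are not known exactly. Their poses are not given: they have to be found in the camera images.
- turntable: Fixed turntable (does not swivel): iron foot, round beech top 350 mm across, flat top 50 mm above the bench. Origin under its centre at bench height, z up. A clamp lies along its x axis: hand wheel at x -105 mm, moving jaw facing +x, free bed, spring-backed rear jaw facing -x, its face somewhere between x 102 and 120 mm (not measured). Jaws 44 mm wide, 25 mm tall, green felt faces.
- wippen: Grand-action wippen, maple, 35 g, loose, 110 mm long (x), lying on its side on the beech, 14 mm thick (z). Origin under its middle. The middle 24 mm of its length is solid, 34 mm wide (y -17 to +17 mm): grasp there across y. The full-length bar with flat ends spans y -17 to -1 mm. Starts on the beech on the turntable's +y side, beside the clamp bed.
- bed (a point): Point on the beech, on the clamp's line (turntable x 40 mm, y 0), over which the wippen's middle should be laid so that it clears both jaws at first. Axes as the turntable's; lay the wippen's x along this x, within 0.12 rad. No side walls; 10 mm sideways is fine. Jaws end 25 mm above this point.
- jaw: Moving jaw, iron, felt face, on a rack driven by the wheel. Origin at the foot of its face, which looks along the turntable's +x. Moves 12.5 mm along +x per rad of the wheel; face at turntable x -35 mm with the wheel at 0. Firmly held means it presses the wippen with 12 to 28 N, best 20 N; the spring behind the rear jaw gives 5 N per mm; over 38 N crushes the wippen.
- wheel (a joint): Hand wheel angle, rad, grows clockwise from above (closes the jaw); starts 0 to 0.8, end stop 4.6. A friction brake holds it where left. Free drag 0.40 N m, felt as 7 to 9 N at the handle. Once the wippen meets both jaws (somewhere in 2.1 to 3.7 rad) the force there grows 1.7 N per 0.1 rad. Firmly held: 3.5 to 7.5 N above free drag, best 5.5; over 10 N above it crushes.
- axle (a point): Centre of the hand wheel, on its upright axis and in its mid-plane, 90 mm above the bench. Fixed. The wheel is 114 mm across and its rim 10 mm thick.
- crank (a point): On the axis of the wheel's upright wooden handle, 45 mm from the wheel's axis, 30 mm above its mid-plane, 120 mm above the bench; goes round with the wheel. Handle 17 mm in diameter, top 19 mm above this point, foot 24 mm below; it spins freely on its pin, so it can be pinched from above and led round in a circle with the gripper's heading unchanged.
- tin: Bystander: open tin box of brass flanges, 100 x 75 x 38 mm, origin under its centre.
- bob: Bystander: brass plumb bob standing on its cap, 35 mm across, 84 mm tall, origin under its centre.
- pot: Bystander: dull pewter pot, 80 mm across, 70 mm tall, origin under its centre.
- calipers: Bystander: steel calipers lying flat, 150 mm long (x), 9 mm thick, origin under the middle of the beam.
Not all that is in view belongs to the job. Leave any black or yellow look-alike of the wippen alone.

How it is judged:
By the outcome, as a careful person would: the job done as asked, in the order asked, and still so for the second after the job is handed in, with the robot touching nothing.
It also fails if it takes over 72 s, if anything falls off the work surface, if the arm or the gripper's body presses on something with over 40 N, if the wrist force passes 120 N, or if a joint passes its speed limit or range.

## Working session

There is one attempt and no reset: what is moved stays moved. The work goes in short steps, Python scripts to look and compute and a tool call to move; the robot and the scene stay as the last step left them, time stands still between calls to the robot, and variables do not carry over. Pictures are saved under pics/ and viewed, at most 10 in all, crops included, and the job is handed in when it is done.

Besides the shell and the picture viewer there is one more tool, called after "Emit:" as name(argument=value, ...), one argument or row to a line, values as JSON. play_rows: Moves the arm, as the interface text tells. Its arguments: {"type":"object","properties":{"rows":{"type":"array"},"force":{"type":"number"}},"required":["rows"]}

```bash
mkdir -p pics; cat > h.py <<'E'
import numpy as np,cv2
from rig import r
def grab(n,f=None):
    d=r.grab_frame(n)
    if f: cv2.imwrite('pics/'+f,d["pixels"][:,:,::-1])
    return d
def K(d): return np.array([[d["fx"],0,d["cx"]],[0,d["fy"],d["cy"]],[0,0,1.]])
def ray(d,uv):
    p=cv2.undistortPoints(np.array(uv,float).reshape(-1,1,2),K(d),np.array(d["dist"],float)).reshape(-1,2)
    T=np.array(d["pose"]); v=np.c_[p,np.ones(len(p))]@T[:3,:3].T
    return T[:3,3],v
def onz(d,uv,z):
    o,v=ray(d,uv); return o+v*((z-o[2])/v[:,2])[:,None]
def proj(d,P):
    T=np.linalg.inv(np.array(d["pose"])); 
    return cv2.projectPoints(np.array(P,float).reshape(-1,3),cv2.Rodrigues(T[:3,:3])[0],T[:3,3],K(d),np.array(d["dist"],float))[0].reshape(-1,2)
E
python3 - <<'E'
from h import *
a=grab("side");b=grab("top")
im=np.hstack([a["pixels"],b["pixels"]])
cv2.imwrite("pics/top.png",cv2.resize(b["pixels"],(800,600))[:,:,::-1]);cv2.imwrite("pics/side.png",cv2.resize(a["pixels"],(800,600))[:,:,::-1])
for d in(a,b):print(np.round(d["pose"],2).tolist(),d["fx"])
print(r.sense(), r.tcp_to_grasp)
E
```

```text
[[-0.81, -0.41, 0.42, -23.38], [-0.59, 0.57, -0.58, 637.87], [-0.0, -0.71, -0.7, 891.31], [0.0, 0.0, 0.0, 1.0]] 378.1531574552531
[[-0.0, -1.0, 0.04, 390.16], [-1.0, 0.0, 0.01, 10.56], [-0.01, -0.04, -1.0, 1348.6], [0.0, 0.0, 0.0, 1.0]] 375.6509334623277
{'clock': 0.1, 'qpos': array([-1.21037016e+00,  3.53591865e-01,  1.63405825e+00, -2.55919191e-05,
        1.15519531e+00, -2.39037681e-03]), 'qvel': array([-0.00137692, -0.00153797, -0.00080217, -0.00063953,  0.00116916,
       -0.00136908]), 'joint_efforts': array([ 2.59470708e-04, -6.06354976e+01, -3.42815995e+01, -9.77467698e-05,
        4.13676171e-03,  1.73000046e-05]), 'eef_pos': array([ 221.66598048, -583.91536074,  230.62929463]), 'tcp_rot': array([-3.14033982e+00,  2.04057411e-05,  3.62826908e-01]), 'contact_force': array([-0.2453239 , -0.22613776,  0.86153192]), 'wrist_torque': array([ 0.0100255 , -0.02504825,  0.00353097]), 'grasp_force': 0.0, 'opening': 0.9980235121740508} 18.700000000000003
```

View pics/top.png

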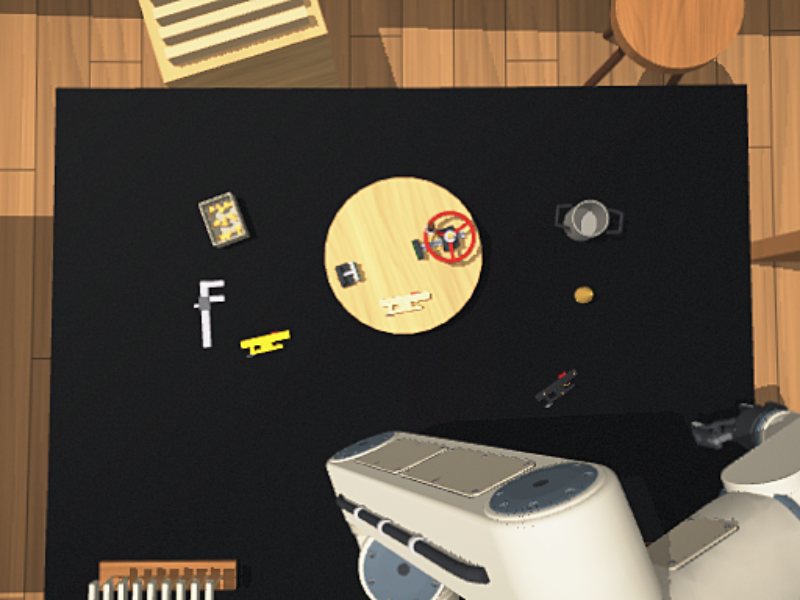

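View pics/side.png

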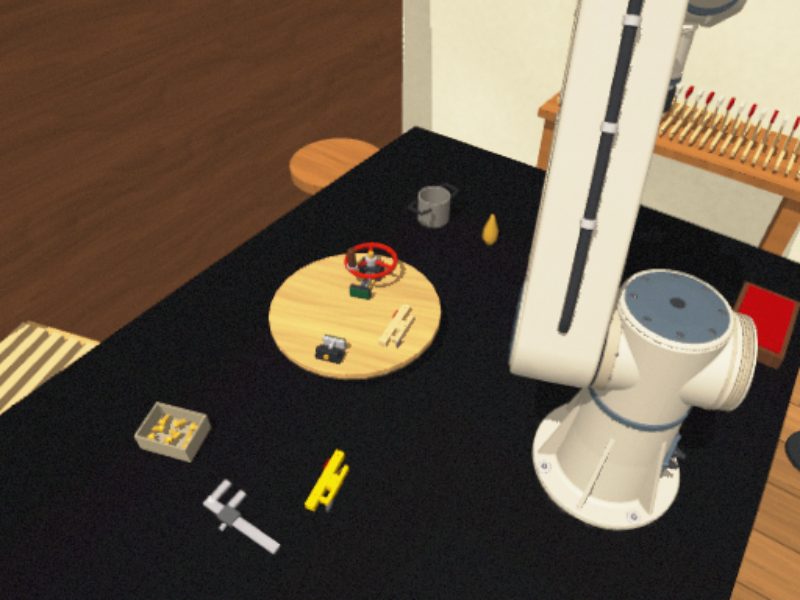

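The top view shows the wheel at (451,237), its handle at (431,229), the jaws at (419,249) and (348,273), and the tabletop centre at (403,255). There are three wippen candidates: maple on the beech at (405,303), yellow on the bench at (265,343), and black on the bench at (557,387). I choose the maple one and check it in a close crop.

```bash
python3 - <<'E'
from h import *
d=grab("top"); p=d["pixels"]
hsv=cv2.cvtColor(p,cv2.COLOR_RGB2HSV)
red=((hsv[...,0]<6)|(hsv[...,0]>174))&(hsv[...,1]>150)&(hsv[...,2]>90)
yy,xx=np.mgrid[:384,:512]
red&=(xx>255)&(xx<320)&(yy>120)&(yy<180)
pts=np.c_[xx[red],yy[red]].astype(np.float32)
c=cv2.minEnclosingCircle(pts); print(c, "axle",onz(d,[c[0]],92))
be=((hsv[...,0]>10)&(hsv[...,0]<30)&(hsv[...,1]>40)&(hsv[...,2]>130)&(xx>195)&(xx<320)&(yy>105)&(yy<222)).astype(np.uint8)
cn=max(cv2.findContours(be,0,1)[0],key=cv2.contourArea); h=cv2.convexHull(cn)
e=cv2.fitEllipse(h); print(e,"table",onz(d,[e[0]],50))
cv2.imwrite("pics/crop.png",cv2.resize(p[105:222,200:315],None,fx=5,fy=5,interpolation=cv2.INTER_NEAREST)[:,:,::-1])
E
```

```text
((287.3784484863281, 151.15745544433594), 16.45099639892578) axle [[ 583.79657896 -106.11815791   92.        ]]
((257.6312255859375, 163.0528106689453), (100.4128189086914, 100.71070861816406), 108.22682189941406) table [[549.10296084  -6.69462119  50.        ]]
```

View pics/crop.png

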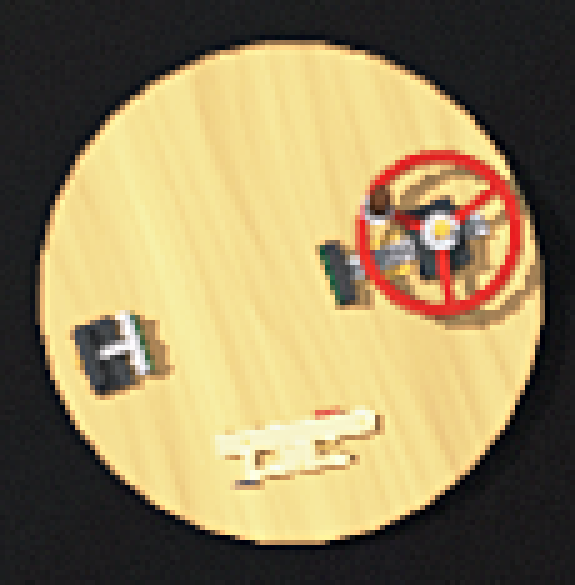

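The crop shows the maple wippen at crop pixel (299,447). Its bar is on the far side from the robot, so its x axis is within about 12° of the turntable's. I'll move above it.

```bash
cat >> h.py <<'E'
from scipy.spatial.transform import Rotation as Ro
def plan(xyz,yaw,n,start=None):
    """n equal rows from the measured pose to xyz, tool down at yaw"""
    s=r.sense(); p=s["eef_pos"]; R=Ro.from_euler('xyz',s["tcp_rot"]); 
    G=Ro.from_euler('xyz',[np.pi,0,yaw]); w=(R.inv()*G).as_rotvec(); st=(np.array(xyz)-p)/n
    for i in range(n):
        print(np.round(R.inv().apply(st)/40,2).tolist(),np.round(np.degrees(w)/n/6,2).tolist()); R=R*Ro.from_rotvec(w/n)
E
python3 - <<'E'
from h import *
d=grab("top"); P=onz(d,[[259.8,194.4]],64);print(P)
plan([P[0,0]-20,P[0,1],230],1.71,18)
E
```

```text
[[439.70040144 -13.68296195  64.        ]]
[0.54, -0.64, 0.0] [-0.0, -0.0, -0.71]
[0.58, -0.6, 0.0] [-0.0, -0.0, -0.71]
[0.63, -0.56, 0.0] [-0.0, -0.0, -0.71]
[0.67, -0.51, 0.0] [-0.0, -0.0, -0.71]
[0.7, -0.46, 0.0] [-0.0, -0.0, -0.71]
[0.74, -0.4, 0.0] [-0.0, -0.0, -0.71]
[0.76, -0.35, 0.0] [-0.0, -0.0, -0.71]
[0.79, -0.29, 0.0] [-0.0, -0.0, -0.71]
[0.81, -0.23, 0.0] [-0.0, -0.0, -0.71]
[0.82, -0.17, 0.0] [-0.0, -0.0, -0.71]
[0.83, -0.1, 0.0] [-0.0, -0.0, -0.71]
[0.84, -0.04, 0.0] [-0.0, -0.0, -0.71]
[0.84, 0.02, 0.0] [-0.0, -0.0, -0.71]
[0.83, 0.08, 0.0] [-0.0, -0.0, -0.71]
[0.83, 0.15, 0.0] [-0.0, -0.0, -0.71]
[0.81, 0.21, 0.0] [-0.0, -0.0, -0.71]
[0.79, 0.27, 0.0] [-0.0, -0.0, -0.71]
[0.77, 0.33, 0.0] [-0.0, -0.0, -0.71]
```

Emit:
play_rows(
  rows=[
    {"dp": [0.54, -0.64, 0], "turn": [0, 0, -0.71], "fingers": 0},
    {"dp": [0.58, -0.6, 0], "turn": [0, 0, -0.71], "fingers": 0},
    {"dp": [0.63, -0.56, 0], "turn": [0, 0, -0.71], "fingers": 0},
    {"dp": [0.67, -0.51, 0], "turn": [0, 0, -0.71], "fingers": 0},
    {"dp": [0.7, -0.46, 0], "turn": [0, 0, -0.71], "fingers": 0},
  ],
)

```text
clock: 0.62
eef_pos: [276.8, -424.2, 231.1]
tcp_rot: [-3.141, -0.0, 0.738]
contact_force: [1.5, 0.2, 0.6]
opening: 1.002
grasp_force: 0.0
```

Emit:
play_rows(
  rows=[
    {"dp": [0.74, -0.4, 0], "turn": [0, 0, -0.71], "fingers": 0},
    {"dp": [0.76, -0.35, 0], "turn": [0, 0, -0.71], "fingers": 0},
    {"dp": [0.79, -0.29, 0], "turn": [0, 0, -0.71], "fingers": 0},
    {"dp": [0.81, -0.23, 0], "turn": [0, 0, -0.71], "fingers": 0},
    {"dp": [0.82, -0.17, 0], "turn": [0, 0, -0.71], "fingers": 0},
  ],
)

```text
clock: 1.03
eef_pos: [332.1, -265.6, 231.3]
tcp_rot: [3.141, -0.0, 1.11]
contact_force: [0.9, 0.3, 0.2]
opening: 1.003
grasp_force: 0.0
```

Emit:
play_rows(
  rows=[
    {"dp": [0.83, -0.1, 0], "turn": [0, 0, -0.71], "fingers": 0},
    {"dp": [0.84, -0.04, 0], "turn": [0, 0, -0.71], "fingers": 0},
    {"dp": [0.84, 0.02, 0], "turn": [0, 0, -0.71], "fingers": 0},
    {"dp": [0.83, 0.08, 0], "turn": [0, 0, -0.71], "fingers": 0},
    {"dp": [0.83, 0.15, 0], "turn": [0, 0, -0.71], "fingers": 0},
  ],
)

```text
clock: 1.45
eef_pos: [388.4, -107.5, 231.4]
tcp_rot: [3.141, 0.0, 1.482]
contact_force: [1.8, -0.1, -0.1]
opening: 0.997
grasp_force: 0.0
```

Emit:
play_rows(
  rows=[
    {"dp": [0.81, 0.21, 0], "turn": [0, 0, -0.71], "fingers": 0},
    {"dp": [0.79, 0.27, 0], "turn": [0, 0, -0.71], "fingers": 0},
    {"dp": [0.77, 0.33, 0], "turn": [0, 0, -0.71], "fingers": 0},
    {"dp": [0, 0, 0], "turn": [0, 0, 0], "fingers": 0},
    {"dp": [0, 0, 0], "turn": [0, 0, 0], "fingers": 0},
  ],
)

```text
clock: 1.87
eef_pos: [422.6, -13.4, 231.2]
tcp_rot: [-3.141, 0.0, 1.705]
contact_force: [-0.4, 0.2, -0.2]
opening: 1.002
grasp_force: 0.0
```

```bash
python3 - <<'E'
from h import *
d=grab("wrist","w1.png"); s=r.sense(); print(s["eef_pos"],s["tcp_rot"],s["clock"],np.round(d["pose"],2).tolist())
print(proj(d,[[440,-14,64],[535.9,31.1,50],[549.1,-6.7,50]]))
E
```

```text
[422.22003089 -14.41420316 231.10987855] [-3.14094885e+00  2.55221284e-04  1.70242652e+00] 1.9167 [[0.99, 0.13, 0.04, 411.5], [0.13, -0.94, -0.33, 69.58], [0.0, 0.33, -0.94, 373.83], [0.0, 0.0, 0.0, 1.0]]
[[269.44891024 179.32833892]
 [357.17010222 149.34675945]
 [360.01264821 182.1538495 ]]
```

View pics/w1.png

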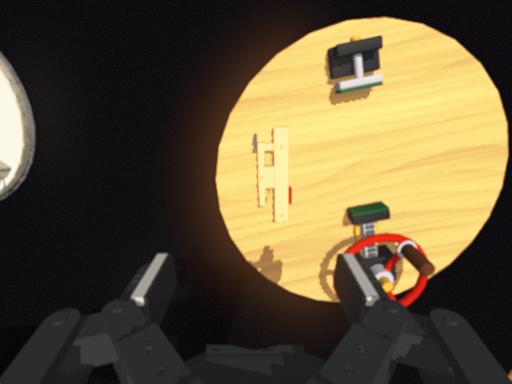

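The wrist view shows the bar's top corners at about (274,127), (288,127), (288,222) and (274,221), with its side comb to the left. The rear jaw's felt is at (360,88), the moving jaw at (368,207) and the handle at (418,260).

```bash
python3 - <<'E'
from h import *
d=grab("wrist"); g=cv2.cvtColor(d["pixels"],cv2.COLOR_RGB2HSV)
sub=d["pixels"][110:235,245:305].astype(int); 
m=(sub[...,2]>130).astype(np.uint8)   # pale maple has more blue than beech
cn=max(cv2.findContours(m,0,1)[0],key=cv2.contourArea); x=cv2.boundingRect(cn); print("bbox",x[0]+245,x[1]+110,x[2:],cv2.contourArea(cn))
c=onz(d,[[274,127],[288.5,127],[288.5,222],[274,221]],64)
print(c.round(1)); 
a=(c[0]+c[1])/2-(c[2]+c[3])/2; L=np.linalg.norm(a); th=np.arctan2(a[1],a[0]); y=np.array([-np.sin(th),np.cos(th)])
o=c.mean(0)[:2]+9*y; print("L",L,"th",th,"origin",o, "from far edge",c[1:3].mean(0)[:2]+17*y)
print("rear",onz(d,[[337,92],[383,84]],75).round(1),"jaw",onz(d,[[348,209],[387,205]],75).round(1))
h=(g[...,0]<14)&(g[...,1]>80)&(g[...,2]<130); 
ax=np.array([583.8,-106.1]);ct=np.array([549.1,-6.7]); u=ct-ax; print("axis ang",np.arctan2(u[1],u[0]))
print(proj(d,[[583.8,-106.1,95],[583.8,-106.1,50]]))
E
```

```text
bbox 245 115 (60, 117) 3218.5
[[435.7  42.9  64. ]
 [451.1  45.   64. ]
 [470.  -64.4  64. ]
 [452.6 -65.4  64. ]]
L 110.30313583549079 th 1.7334754259406298 origin [443.46093034 -11.92496702] from far edge [443.76044868 -12.45973591]
rear [[491.8  86.   75. ]
 [535.5  99.7  75. ]] jaw [[532.4 -34.9  75. ]
 [575.5 -24.3  75. ]]
axis ang 1.9066642971030465
[[381.34334674 276.9380072 ]
 [367.03575827 256.66545178]]
```

```bash
python3 - <<'E'
from h import *
plan([443.5,-12,53],1.733,7)
E
```

```text
[0.0, 0.08, 0.64] [-0.0, 0.0, -0.04]
[0.0, 0.08, 0.64] [-0.0, 0.0, -0.04]
[0.0, 0.08, 0.64] [-0.0, 0.0, -0.04]
[-0.0, 0.08, 0.64] [-0.0, 0.0, -0.04]
[-0.0, 0.08, 0.64] [-0.0, 0.0, -0.04]
[-0.0, 0.08, 0.64] [-0.0, 0.0, -0.04]
[-0.0, 0.08, 0.64] [-0.0, 0.0, -0.04]
```

Emit:
play_rows(
  rows=[
    {"dp": [0, 0.13, 0.64], "turn": [0, 0, -0.1], "fingers": 0},
    {"dp": [0, 0.13, 0.64], "turn": [0, 0, -0.1], "fingers": 0},
    {"dp": [0, 0.13, 0.64], "turn": [0, 0, -0.1], "fingers": 0},
    {"dp": [0, 0.14, 0.64], "turn": [0, 0, 0], "fingers": 0},
    {"dp": [0, 0, 0.64], "turn": [0, 0, 0], "fingers": 0},
  ],
)

```text
clock: 2.38
eef_pos: [444.2, -13.1, 102.5]
tcp_rot: [3.14, 0.0, 1.73]
contact_force: [0.0, -0.0, 0.4]
opening: 0.992
grasp_force: 0.0
```

Emit:
play_rows(
  rows=[
    {"dp": [0, 0, 0.6], "turn": [0, 0, 0], "fingers": 0},
    {"dp": [0, 0, 0.4], "turn": [0, 0, 0], "fingers": 0},
    {"dp": [0, 0, 0], "turn": [0, 0, 0], "fingers": 0},
  ],
)

```text
clock: 2.63
eef_pos: [440.8, -13.0, 60.7]
tcp_rot: [-3.136, -0.001, 1.73]
contact_force: [-0.2, 0.3, -0.0]
opening: 1.003
grasp_force: 0.0
```

Emit:
play_rows(
  rows=[
    {"dp": [0.02, 0.04, 0.18], "turn": [0, 0, 0], "fingers": 0},
    {"dp": [0, 0, 0], "turn": [0, 0, 0], "fingers": 0},
    {"dp": [0, 0, 0], "turn": [0, 0, 0], "fingers": 0},
  ],
)

```text
clock: 2.88
eef_pos: [445.5, -11.0, 56.8]
tcp_rot: [3.14, 0.0, 1.732]
contact_force: [-0.4, 0.5, 0.4]
opening: 1.003
grasp_force: 0.0
```

Emit:
play_rows(
  rows=[
    {"dp": [0, 0, 0], "turn": [0, 0, 0], "fingers": 0.4},
    {"dp": [0, 0, 0], "turn": [0, 0, 0], "fingers": 0.6},
    {"dp": [0, 0, 0], "turn": [0, 0, 0], "fingers": 0.8},
    {"dp": [0, 0, 0], "turn": [0, 0, 0], "fingers": 0.8},
    {"dp": [0, 0, 0], "turn": [0, 0, 0], "fingers": 0.8},
  ],
  force=30,
)

```text
clock: 3.3
eef_pos: [445.1, -10.6, 56.6]
tcp_rot: [3.141, 0.0, 1.733]
contact_force: [-1.5, -0.1, 6.2]
opening: 0.388
grasp_force: 29.3
```

Emit:
play_rows(
  rows=[
    {"dp": [0, 0, -0.2], "turn": [0, 0, 0], "fingers": 0.8},
    {"dp": [0, 0, -0.4], "turn": [0, 0, 0], "fingers": 0.8},
    {"dp": [0, 0, -0.4], "turn": [0, 0, 0], "fingers": 0.8},
    {"dp": [0, 0, -0.3], "turn": [0, 0, 0], "fingers": 0.8},
    {"dp": [0, 0, 0], "turn": [0, 0, 0], "fingers": 0.8},
  ],
  force=40,
)

```text
clock: 3.72
eef_pos: [446.3, -10.6, 110.4]
tcp_rot: [3.138, 0.001, 1.733]
contact_force: [1.0, 0.3, -0.1]
opening: 0.384
grasp_force: 40.0
```

```bash
python3 - <<'E'
from h import *
d=grab("wrist","w2.png"); s=r.sense(); print(s["eef_pos"],s["tcp_rot"],s["opening"],s["grasp_force"],s["contact_force"])
plan([535.6,32,s["eef_pos"][2]],1.907,5)
E
```

```text
[445.82920097 -10.59256018 109.29922405] [3.13881258e+00 5.30424130e-04 1.73265674e+00] 0.379971283707938 39.95654761791229 [ 0.24237829 -0.4450284  -0.25838862]
[0.14, 0.48, 0.0] [0.01, 0.0, -0.33]
[0.12, 0.48, 0.0] [0.01, 0.0, -0.33]
[0.1, 0.49, 0.0] [0.01, 0.0, -0.33]
[0.09, 0.49, 0.0] [0.01, 0.0, -0.33]
[0.07, 0.49, 0.0] [0.01, 0.0, -0.33]
```

View pics/w2.png

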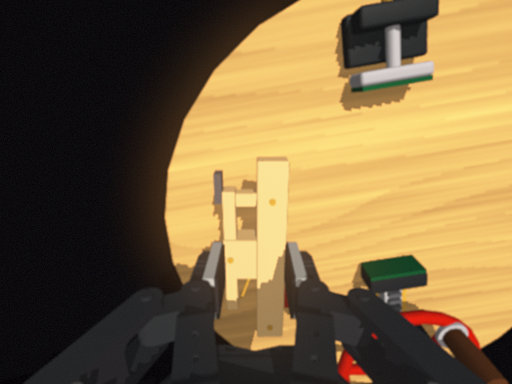

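The wrist view shows the wippen held level. Its bar ends are at (272,158) and (270,335). The rear jaw's felt edge runs (353,90)–(433,77), and the moving jaw's felt top edge runs (362,263)–(420,256).

```bash
python3 - <<'E'
from h import *
d=grab("wrist")
s=r.sense();p=s["eef_pos"][:2];y=s["tcp_rot"][2];X=np.array([np.cos(y),np.sin(y)])
for z in(114,117,120):
    e=onz(d,[[273,158],[270,335]],z)[:,:2]; print(z,(e-p)@X, np.linalg.norm(e[0]-e[1]))
u=np.array([-.330,.944]);v=np.array([-.944,-.330]);c=np.array([549.1,-6.7])
for q in([[353,86],[433,74]],[[362,261],[420,256]]):
    e=onz(d,q,75)[:,:2]; print(e.round(1),((e-c)@u).round(1),((e-c)@v).round(1))
E
```

```text
114 [ 55.91754248 -56.05736635] 111.9767183892787
117 [ 56.52113434 -53.01747689] 109.54038142827359
120 [ 57.12472621 -49.97758743] 107.1040444672685
[[488.3  88.6]
 [533.1 103.1]] [110.  108.9] [ 25.9 -21.2]
[[527.2 -24.7]
 [568.  -14.2]] [ -9.8 -13.3] [ 26.7 -15.4]
```

```bash
python3 - <<'E'
from h import *
d=grab("wrist")
u=np.array([-.330,.944]);v=np.array([-.944,-.330]);c=np.array([549.1,-6.7])
for q,z in(([[362,263],[420,256]],50),([[369,279],[426,271]],75)):
    e=onz(d,q,z)[:,:2]; print(e.round(1),((e-c)@u).round(1),((e-c)@v).round(1))
for k in(40,42):print(c+k*u)
plan([535.9,31,s["eef_pos"][2]] if 0 else [535,33,109],1.907,5)
E
```

```text
[[539.9 -39.7]
 [585.6 -25.9]] [-28.1 -30.1] [ 19.6 -28.2]
[[535.5 -38.2]
 [575.5 -25.1]] [-25.2 -26.1] [ 23.2 -18.9]
[535.9   31.06]
[535.24   32.948]
[0.14, 0.48, -0.01] [-0.0, -0.0, -0.33]
[0.13, 0.49, -0.01] [-0.0, -0.0, -0.33]
[0.11, 0.49, -0.01] [-0.0, -0.0, -0.33]
[0.09, 0.49, -0.01] [-0.0, -0.0, -0.33]
[0.07, 0.5, -0.01] [-0.0, -0.0, -0.33]
```

Emit:
play_rows(
  rows=[
    {"dp": [0.14, 0.48, 0], "turn": [0, 0, -0.33], "fingers": 0.8},
    {"dp": [0.13, 0.49, 0], "turn": [0, 0, -0.33], "fingers": 0.8},
    {"dp": [0.11, 0.49, 0], "turn": [0, 0, -0.33], "fingers": 0.8},
    {"dp": [0.09, 0.49, 0], "turn": [0, 0, -0.33], "fingers": 0.8},
    {"dp": [0.07, 0.5, 0], "turn": [0, 0, -0.33], "fingers": 0.8},
  ],
)

```text
clock: 4.28
eef_pos: [535.5, 33.3, 106.8]
tcp_rot: [-3.14, -0.001, 1.907]
contact_force: [0.3, 0.3, -0.6]
opening: 0.382
grasp_force: 39.9
```

Emit:
play_rows(
  rows=[
    {"dp": [0, 0, 0], "turn": [0, 0, 0], "fingers": 0.8},
    {"dp": [0, 0, 0], "turn": [0, 0, 0], "fingers": 0.8},
  ],
)

```text
clock: 4.45
eef_pos: [535.3, 33.2, 106.9]
tcp_rot: [-3.14, -0.0, 1.906]
contact_force: [-0.8, -0.2, -1.3]
opening: 0.382
grasp_force: 40.0
```

```bash
python3 - <<'E'
from h import *
print(r.sense()["eef_pos"],r.sense()["tcp_rot"])
plan([535,33,60],1.907,3)
E
```

```text
[535.25259021  33.22330847 106.87713104] [-3.13991133e+00 -4.86763329e-04  1.90571973e+00]
[-0.0, -0.0, 0.39] [-0.01, -0.0, -0.0]
[-0.0, -0.0, 0.39] [-0.01, -0.0, -0.0]
[-0.0, -0.0, 0.39] [-0.01, -0.0, -0.0]
```

Emit:
play_rows(
  rows=[
    {"dp": [0, 0, 0.45], "turn": [0, 0, 0], "fingers": 0.8},
    {"dp": [0, 0, 0.45], "turn": [0, 0, 0], "fingers": 0.8},
    {"dp": [0, 0, 0.22], "turn": [0, 0, 0], "fingers": 0.8},
    {"dp": [0, 0, 0.05], "turn": [0, 0, 0], "fingers": 0.8},
    {"dp": [0, 0, 0], "turn": [0, 0, 0], "fingers": 0.8},
  ],
)

```text
clock: 4.87
eef_pos: [534.2, 32.6, 60.6]
tcp_rot: [-3.139, -0.001, 1.905]
contact_force: [0.4, 0.5, -0.8]
opening: 0.379
grasp_force: 40.0
```

Emit:
play_rows(
  rows=[
    {"dp": [0, 0, 0.05], "turn": [0, 0, 0], "fingers": 0.8},
    {"dp": [0, 0, 0], "turn": [0, 0, 0], "fingers": 0.8},
  ],
)

```text
clock: 5.03
eef_pos: [535.7, 32.8, 59.8]
tcp_rot: [3.141, 0.0, 1.905]
contact_force: [-0.4, -0.5, -0.3]
opening: 0.384
grasp_force: 40.0
```

Emit:
play_rows(
  rows=[
    {"dp": [0, 0, 0.04], "turn": [0, 0, 0], "fingers": 0.8},
    {"dp": [0, 0, 0.03], "turn": [0, 0, 0], "fingers": 0.8},
    {"dp": [0, 0, 0], "turn": [0, 0, 0], "fingers": 0.8},
  ],
)

```text
clock: 5.28
eef_pos: [535.8, 32.9, 56.8]
tcp_rot: [3.141, 0.0, 1.905]
contact_force: [0.4, -1.6, 0.1]
opening: 0.384
grasp_force: 40.0
```

Emit:
play_rows(
  rows=[
    {"dp": [0, 0, 0.02], "turn": [0, 0, 0], "fingers": 0.8},
    {"dp": [0, 0, 0], "turn": [0, 0, 0], "fingers": 0.8},
    {"dp": [0, 0, 0], "turn": [0, 0, 0], "fingers": 0.8},
  ],
)

```text
clock: 5.53
eef_pos: [535.8, 32.9, 56.7]
tcp_rot: [3.141, 0.0, 1.905]
contact_force: [-2.5, -0.3, 11.5]
opening: 0.383
grasp_force: 41.2
```

Contact: it is resting on the beech. I'll release it in stages.

Emit:
play_rows(
  rows=[
    {"dp": [0, 0, -0.01], "turn": [0, 0, 0], "fingers": 0.5},
    {"dp": [0, 0, 0], "turn": [0, 0, 0], "fingers": 0.4},
    {"dp": [0, 0, 0], "turn": [0, 0, 0], "fingers": 0.2},
    {"dp": [0, 0, 0], "turn": [0, 0, 0], "fingers": 0.2},
  ],
)

```text
clock: 5.87
eef_pos: [535.4, 32.9, 56.0]
tcp_rot: [-3.141, -0.0, 1.905]
contact_force: [0.4, 0.3, 0.0]
opening: 0.798
grasp_force: 0.0
```

Emit:
play_rows(
  rows=[
    {"dp": [0, 0, -0.5], "turn": [0, 0, 0], "fingers": 0.2},
    {"dp": [0, 0, -1], "turn": [0, 0, 0], "fingers": 0.2},
    {"dp": [0, 0, -1], "turn": [0, 0, 0], "fingers": 0.2},
    {"dp": [0, 0, -1], "turn": [0, 0, 0], "fingers": 0.2},
    {"dp": [0, 0, 0], "turn": [0, 0, 0], "fingers": 0.2},
  ],
)

```text
clock: 6.28
eef_pos: [539.5, 33.1, 203.5]
tcp_rot: [3.131, 0.003, 1.905]
contact_force: [1.5, -0.8, -0.1]
opening: 0.804
grasp_force: 0.0
```

```bash
python3 - <<'E'
from h import *
d=grab("wrist","w3.png"); s=r.sense(); print(s["eef_pos"],s["tcp_rot"],s["clock"],s["contact_force"])
print(proj(d,[[583.8,-106.1,90],[583.8,-106.1,95]]))
E
```

```text
[538.23055814  33.05969401 200.3515263 ] [3.13388461e+00 2.18733184e-03 1.90532043e+00] 6.3333 [ 0.69304618 -0.59234437 -1.06407441]
[[249.97786275 314.29150311]
 [249.96096253 317.51834086]]
```

View pics/w3.png

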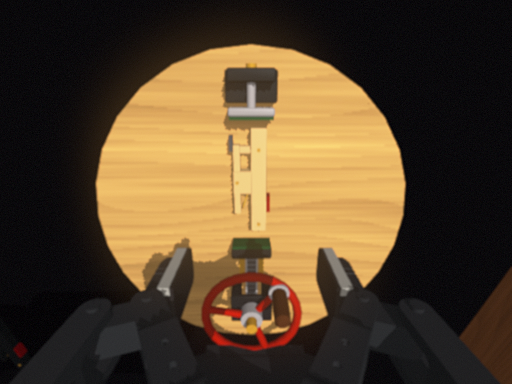

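The wippen lies flat along the clamp line between the jaws, with its bar from (259,128) to (259,230). The axle is at (250,315); the handle's foot is at (280,293) and its top near (283,322).

```bash
python3 - <<'E'
from h import *
d=grab("wrist"); p=d["pixels"]; g=cv2.cvtColor(p,cv2.COLOR_RGB2HSV)
A=np.array([583.8,-106.1]);u=np.array([-.330,.944]);v=np.array([-.944,-.330])
sub=p[285:335,268:300].astype(int); m=(sub[...,0]<130)&(sub[...,0]>sub[...,1]+8)&(sub[...,0]<3.5*sub[...,1])
ys,xs=np.nonzero(m); print("handle mask x",xs.min()+268,xs.max()+268,"y",ys.min()+285,ys.max()+285)
for q,z in(([280,294],96),([281,308],120),([283,322],139)):
    e=onz(d,[q],z)[0,:2]-A; print(z,np.hypot(*e),"tt angle",np.arctan2(e@v,e@u),e+A)
for z in(90,):
  m=((g[...,0]<6)|(g[...,0]>174))&(g[...,1]>150)&(g[...,2]>90); m[:265]=0;m[:,:195]=0;m[:,308:]=0
  ys,xs=np.nonzero(m);pts=onz(d,np.c_[xs,ys],92)[:,:2].astype(np.float32);print(cv2.minEnclosingCircle(pts))
E
```

```text
handle mask x 268 299 y 285 334
96 46.5519776240196 tt angle -0.70932248994054 [600.76513534 -62.74944287]
120 47.60874515457823 tt angle -0.6551129326042856 [598.72258568 -60.89038762]
139 48.08041987492207 tt angle -0.6473289022619924 [598.51457592 -60.32655758]
((585.5440063476562, -106.29279327392578), 57.41487503051758)
```

```bash
python3 - <<'E'
from h import *
plan([598.5,-62.5,160],1.905,5)
E
```

```text
[-0.55, 0.14, 0.19] [0.01, 0.0, 0.0]
[-0.55, 0.14, 0.19] [0.01, 0.0, 0.0]
[-0.55, 0.14, 0.19] [0.01, 0.0, 0.0]
[-0.55, 0.14, 0.19] [0.01, 0.0, 0.0]
[-0.55, 0.14, 0.19] [0.01, 0.0, 0.0]
```

Emit:
play_rows(
  rows=[
    {"dp": [-0.55, 0.14, 0.1], "turn": [0, 0, 0], "fingers": 0.55},
    {"dp": [-0.55, 0.14, 0.1], "turn": [0, 0, 0], "fingers": 0.55},
    {"dp": [-0.55, 0.14, 0.2], "turn": [0, 0, 0], "fingers": 0.55},
    {"dp": [-0.55, 0.14, 0.3], "turn": [0, 0, 0], "fingers": 0.55},
    {"dp": [-0.55, 0.14, 0.25], "turn": [0, 0, 0], "fingers": 0.55},
  ],
)

```text
clock: 6.8
eef_pos: [597.2, -62.6, 155.5]
tcp_rot: [-3.139, -0.001, 1.905]
contact_force: [0.1, -0.0, -0.4]
opening: 0.447
grasp_force: 0.0
```

Emit:
play_rows(
  rows=[
    {"dp": [0, 0, 0], "turn": [0, 0, 0], "fingers": 0.55},
    {"dp": [0, 0, 0], "turn": [0, 0, 0], "fingers": 0.55},
  ],
)

```text
clock: 6.97
eef_pos: [596.7, -62.4, 155.4]
tcp_rot: [-3.138, -0.002, 1.904]
contact_force: [-0.3, 0.8, 0.3]
opening: 0.451
grasp_force: 0.0
```

```bash
python3 - <<'E'
from h import *
d=grab("wrist","w4.png"); s=r.sense(); print(s["eef_pos"],s["tcp_rot"],s["clock"],s["opening"])
t=s["eef_pos"]; print(proj(d,[[584.7,-106.2,90],[598.4,-63.4,139],[598.4,-63.4,96],[t[0],t[1],139]]))
E
```

```text
[596.68626464 -61.72384892 156.23115336] [-3.13841576e+00 -1.75746843e-03  1.90441231e+00] 7.0167 0.45425425492955057
[[224.30992663 252.1811547 ]
 [256.91278464 241.77615925]
 [256.66054446 215.30644624]
 [255.21587997 238.72597448]]
```

View pics/w4.png

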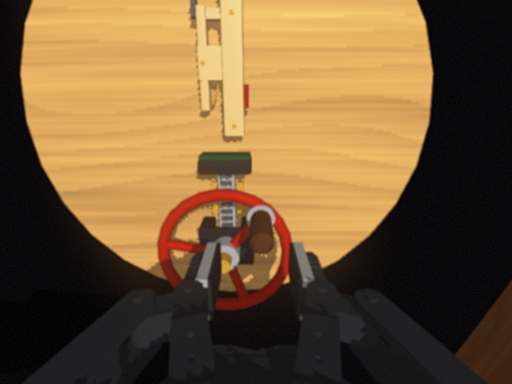

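The handle's top centre is near (261,241) and its foot near (261,217), between the two fingertips at (210,265) and (302,265).

```bash
python3 - <<'E'
from h import *
d=grab("wrist")
print(onz(d,[[261,241]],139),onz(d,[[261,217]],96))
g=cv2.cvtColor(d["pixels"],cv2.COLOR_RGB2HSV)
m=((g[...,0]<6)|(g[...,0]>174))&(g[...,1]>150)&(g[...,2]>90)
yy,xx=np.mgrid[:384,:512]; m&=(xx>150)&(xx<296)&(yy>180)&(yy<315)
pts=onz(d,np.c_[xx[m],yy[m]],92)[:,:2]
h=cv2.convexHull(pts.astype(np.float32)); print(cv2.minEnclosingCircle(pts.astype(np.float32)))
plan([600,-62.5,104],1.905,3)
E
```

```text
[[600.83519678 -61.75977311 139.        ]] [[602.24356069 -63.27985726  96.        ]]
((586.1282348632812, -106.1781234741211), 56.638607025146484)
[-0.02, 0.02, 0.44] [-0.01, -0.0, 0.0]
[-0.02, 0.02, 0.44] [-0.01, -0.0, 0.0]
[-0.02, 0.02, 0.44] [-0.01, -0.0, 0.0]
```

Emit:
play_rows(
  rows=[
    {"dp": [-0.06, 0.09, 0], "turn": [0, 0, 0], "fingers": 0.55},
    {"dp": [0, 0, 0.4], "turn": [0, 0, 0], "fingers": 0.55},
    {"dp": [0, 0, 0.4], "turn": [0, 0, 0], "fingers": 0.55},
    {"dp": [0, 0, 0.35], "turn": [0, 0, 0], "fingers": 0.55},
    {"dp": [0, 0, 0], "turn": [0, 0, 0], "fingers": 0.55},
  ],
)

```text
clock: 7.48
eef_pos: [600.5, -62.0, 109.9]
tcp_rot: [-3.138, -0.002, 1.906]
contact_force: [-0.8, 0.6, 0.2]
opening: 0.451
grasp_force: 0.0
```

Emit:
play_rows(
  rows=[
    {"dp": [0, 0, 0.05], "turn": [0, 0, 0], "fingers": 0.65},
    {"dp": [0, 0, 0], "turn": [0, 0, 0], "fingers": 0.75},
    {"dp": [0, 0, 0], "turn": [0, 0, 0], "fingers": 0.95},
    {"dp": [0, 0, 0], "turn": [0, 0, 0], "fingers": 0.95},
    {"dp": [0, 0, 0], "turn": [0, 0, 0], "fingers": 0.95},
  ],
  force=40,
)

```text
clock: 7.9
eef_pos: [602.2, -63.0, 111.1]
tcp_rot: [3.141, 0.0, 1.905]
contact_force: [-4.2, -1.2, 6.9]
opening: 0.179
grasp_force: 39.4
```

```bash
python3 - <<'E'
from h import *
s=r.sense(); print(s)
E
```

```text
{'clock': 7.9, 'qpos': array([-1.06593728e-01,  4.58051392e-01,  1.77417365e+00, -2.20633444e-04,
        9.09093004e-01, -4.41065431e-01]), 'qvel': array([-0.00085096, -0.00098701,  0.0003426 ,  0.00325495, -0.00084265,
       -0.00047222]), 'joint_efforts': array([ 9.16725956e-01, -5.88321483e+01, -2.90792942e+01,  3.69540062e-01,
       -1.47000443e+00, -4.69848019e-03]), 'eef_pos': array([602.15201316, -62.98126632, 111.0534181 ]), 'tcp_rot': array([3.14141867e+00, 2.74667150e-04, 1.90540355e+00]), 'contact_force': array([-4.22222352, -1.23139483,  6.94865026]), 'wrist_torque': array([-0.15992686,  0.7992697 ,  0.06973685]), 'grasp_force': 39.428420662879944, 'opening': 0.17865280655952331}
```

```bash
cat >> h.py <<'E'
A=np.array([585.8,-106.2])
def crank(phis,yaw=1.905,R=45):
    X=np.array([np.cos(yaw),np.sin(yaw)]);Y=np.array([np.sin(yaw),-np.cos(yaw)])
    P=np.array([A+R*np.array([np.cos(f),np.sin(f)]) for f in phis]); e=np.zeros(2)
    for f,q in zip(phis[1:],np.diff(P,axis=0)):
        t=np.array([q@X,q@Y])/40+e; w=np.round(t,2); e=t-w; print(round(f,2),w.tolist())
def state():
    s=r.sense(); q=s["eef_pos"][:2]-A; f=np.arctan2(q[1],q[0]); F=s["contact_force"][:2]
    er=q/np.hypot(*q); et=np.array([er[1],-er[0]])
    print("phi %.3f R %.1f Fdrag %.2f Frad %.2f Fz %.1f z %.1f open %.3f grip %.1f t %.2f"%(f,np.hypot(*q),-F@et,F@er,s["contact_force"][2],s["eef_pos"][2],s["opening"],s["grasp_force"],s["clock"])); return f
E
python3 - <<'E'
from h import *
f=state(); crank(1.212-np.arange(0,2.45,.12))
E
```

```text
phi 1.209 R 46.2 Fdrag 3.51 Frad -2.65 Fz 6.9 z 111.1 open 0.179 grip 39.4 t 7.90
1.09 [-0.09, 0.1]
0.97 [-0.11, 0.09]
0.85 [-0.11, 0.07]
0.73 [-0.12, 0.06]
0.61 [-0.13, 0.04]
0.49 [-0.13, 0.03]
0.37 [-0.13, 0.02]
0.25 [-0.14, -0.01]
0.13 [-0.13, -0.02]
0.01 [-0.13, -0.03]
-0.11 [-0.13, -0.05]
-0.23 [-0.12, -0.07]
-0.35 [-0.1, -0.08]
-0.47 [-0.1, -0.09]
-0.59 [-0.09, -0.1]
-0.71 [-0.08, -0.11]
-0.83 [-0.06, -0.12]
-0.95 [-0.04, -0.13]
-1.07 [-0.03, -0.13]
-1.19 [-0.02, -0.13]
```

Emit:
play_rows(
  rows=[
    {"dp": [-0.09, 0.1, 0], "turn": [0, 0, 0], "fingers": 0.95},
    {"dp": [-0.11, 0.09, 0], "turn": [0, 0, 0], "fingers": 0.95},
    {"dp": [-0.11, 0.07, 0], "turn": [0, 0, 0], "fingers": 0.95},
    {"dp": [-0.12, 0.06, 0], "turn": [0, 0, 0], "fingers": 0.95},
  ],
  force=60,
)

```text
clock: 8.23
eef_pos: [618.5, -74.5, 111.0]
tcp_rot: [-3.139, -0.002, 1.905]
contact_force: [-11.8, 2.1, 13.0]
opening: 0.171
grasp_force: 58.5
```

```bash
python3 -c "
from h import *
state()"
```

```text
phi 0.771 R 45.5 Fdrag 9.74 Frad -7.03 Fz 13.0 z 111.0 open 0.171 grip 58.5 t 8.23
```

Emit:
play_rows(
  rows=[
    {"dp": [-0.13, 0.04, -0.01], "turn": [0, 0, 0], "fingers": 0.95},
    {"dp": [-0.13, 0.03, -0.01], "turn": [0, 0, 0], "fingers": 0.95},
    {"dp": [-0.13, 0.02, 0], "turn": [0, 0, 0], "fingers": 0.95},
    {"dp": [-0.14, -0.01, 0], "turn": [0, 0, 0], "fingers": 0.95},
    {"dp": [-0.13, -0.02, 0], "turn": [0, 0, 0], "fingers": 0.95},
  ],
)

```text
clock: 8.65
eef_pos: [629.4, -97.6, 111.1]
tcp_rot: [-3.139, -0.004, 1.905]
contact_force: [-7.9, 7.1, 6.7]
opening: 0.175
grasp_force: 58.5
```

```bash
python3 -c "
from h import *
state()"
```

```text
phi 0.194 R 44.4 Fdrag 8.50 Frad -6.43 Fz 6.7 z 111.1 open 0.175 grip 58.5 t 8.65
```

Emit:
play_rows(
  rows=[
    {"dp": [-0.13, -0.03, 0], "turn": [0, 0, 0], "fingers": 0.95},
    {"dp": [-0.13, -0.05, 0], "turn": [0, 0, 0], "fingers": 0.95},
    {"dp": [-0.12, -0.07, 0], "turn": [0, 0, 0], "fingers": 0.95},
  ],
)

```text
clock: 8.9
eef_pos: [629.1, -113.5, 111.2]
tcp_rot: [-3.14, -0.004, 1.905]
contact_force: [-5.5, 11.5, 5.4]
opening: 0.175
grasp_force: 58.5
```

```bash
python3 -c "
from h import *
state()"
```

```text
phi -0.166 R 43.9 Fdrag 10.41 Frad -7.33 Fz 5.4 z 111.2 open 0.175 grip 58.5 t 8.90
```

Emit:
play_rows(
  rows=[
    {"dp": [-0.1, -0.08, 0], "turn": [0, 0, 0], "fingers": 0.95},
    {"dp": [-0.1, -0.09, 0], "turn": [0, 0, 0], "fingers": 0.95},
  ],
)

```text
clock: 9.07
eef_pos: [626.0, -123.1, 111.2]
tcp_rot: [3.141, -0.004, 1.905]
contact_force: [-2.5, 11.8, 2.8]
opening: 0.171
grasp_force: 58.4
```

```bash
python3 -c "
from h import *
state()"
```

```text
phi -0.397 R 43.6 Fdrag 9.91 Frad -6.86 Fz 2.8 z 111.2 open 0.171 grip 58.4 t 9.07
```

Emit:
play_rows(
  rows=[
    {"dp": [-0.09, -0.1, 0], "turn": [0, 0, 0], "fingers": 0.95},
    {"dp": [-0.08, -0.11, 0], "turn": [0, 0, 0], "fingers": 0.95},
  ],
)

```text
clock: 9.23
eef_pos: [620.6, -132.1, 111.2]
tcp_rot: [3.14, -0.004, 1.904]
contact_force: [-0.5, 12.9, 2.5]
opening: 0.175
grasp_force: 58.4
```

```bash
python3 -c "
from h import *
state()"
```

```text
phi -0.639 R 43.4 Fdrag 10.05 Frad -8.10 Fz 2.5 z 111.2 open 0.175 grip 58.4 t 9.23
```

Emit:
play_rows(
  rows=[
    {"dp": [-0.06, -0.12, 0], "turn": [0, 0, 0], "fingers": 0.95},
    {"dp": [0, 0, 0], "turn": [0, 0, 0], "fingers": 0.95},
  ],
)

```text
clock: 9.4
eef_pos: [616.8, -136.5, 111.2]
tcp_rot: [3.14, -0.003, 1.904]
contact_force: [-1.5, 9.1, 0.4]
opening: 0.174
grasp_force: 58.6
```

```bash
sed -i 's/^A=np.array.*/A=np.array([584.9,-104.8])/' h.py; python3 -c "
from h import *
state()"
```

```text
phi -0.782 R 44.9 Fdrag 5.38 Frad -7.47 Fz 0.4 z 111.2 open 0.174 grip 58.6 t 9.40
```

Emit:
play_rows(
  rows=[
    {"dp": [-0.05, -0.13, 0], "turn": [0, 0, 0], "fingers": 0.95},
    {"dp": [0, 0, 0], "turn": [0, 0, 0], "fingers": 0.95},
  ],
)

```text
clock: 9.57
eef_pos: [613.2, -139.7, 111.2]
tcp_rot: [3.139, -0.003, 1.904]
contact_force: [1.4, 11.1, -0.6]
opening: 0.173
grasp_force: 58.7
```

```bash
python3 -c "
from h import *
f=state(); crank(f-np.arange(0,1,.08),R=45)"
```

```text
phi -0.889 R 44.9 Fdrag 8.07 Frad -7.71 Fz -0.6 z 111.2 open 0.173 grip 58.7 t 9.57
-0.97 [-0.03, -0.09]
-1.05 [-0.02, -0.08]
-1.13 [-0.01, -0.09]
-1.21 [-0.01, -0.09]
-1.29 [0.0, -0.09]
-1.37 [0.01, -0.09]
-1.45 [0.02, -0.09]
-1.53 [0.02, -0.09]
-1.61 [0.03, -0.08]
-1.69 [0.04, -0.09]
-1.77 [0.04, -0.07]
-1.85 [0.05, -0.08]
```

Emit:
play_rows(
  rows=[
    {"dp": [-0.03, -0.09, 0], "turn": [0, 0, 0], "fingers": 0.95},
    {"dp": [-0.02, -0.08, 0], "turn": [0, 0, 0], "fingers": 0.95},
  ],
)

```text
clock: 9.73
eef_pos: [608.7, -143.0, 111.3]
tcp_rot: [3.137, -0.003, 1.904]
contact_force: [6.6, 17.0, -3.9]
opening: 0.171
grasp_force: 58.7
```

```bash
python3 -c "
from h import *
state()"
```

```text
phi -1.014 R 45.0 Fdrag 14.55 Frad -10.93 Fz -3.9 z 111.3 open 0.171 grip 58.7 t 9.73
```

Emit:
play_rows(
  rows=[
    {"dp": [-0.01, -0.09, 0], "turn": [0, 0, 0], "fingers": 0.95},
  ],
)

```text
clock: 9.82
eef_pos: [606.0, -144.6, 111.3]
tcp_rot: [3.136, -0.002, 1.904]
contact_force: [9.0, 16.4, -5.6]
opening: 0.175
grasp_force: 58.7
```

```bash
python3 -c "
from h import *
state()
grab('wrist','w5.png')"
```

```text
phi -1.084 R 45.0 Fdrag 15.59 Frad -10.29 Fz -5.6 z 111.3 open 0.175 grip 58.7 t 9.82
```

View pics/w5.png

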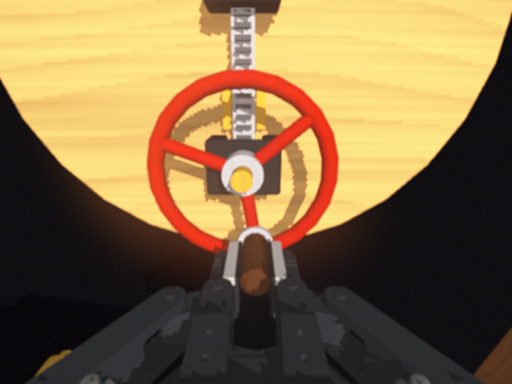

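The wrist view shows the handle pinched at (255,265), and the moving jaw has run forward out of the frame. Drag rose from about 9.5 N to 15.6 N, roughly 6 N above free drag. That is firm, so I stop, unload slightly, let go and lift off.

Emit:
play_rows(
  rows=[
    {"dp": [0, 0.02, 0], "turn": [0, 0, 0], "fingers": 0.95},
    {"dp": [0, 0, 0], "turn": [0, 0, 0], "fingers": 0.75},
    {"dp": [0, 0, 0], "turn": [0, 0, 0], "fingers": 0.65},
    {"dp": [0, 0, 0], "turn": [0, 0, 0], "fingers": 0.55},
    {"dp": [0, 0, 0], "turn": [0, 0, 0], "fingers": 0.55},
  ],
)

```text
clock: 10.28
eef_pos: [604.7, -147.5, 111.2]
tcp_rot: [3.141, 0.001, 1.905]
contact_force: [-0.2, -0.1, -1.1]
opening: 0.449
grasp_force: 0.0
```

Emit:
play_rows(
  rows=[
    {"dp": [0, 0, -0.3], "turn": [0, 0, 0], "fingers": 0.55},
    {"dp": [0, 0, -0.7], "turn": [0, 0, 0], "fingers": 0.55},
    {"dp": [0, 0, -0.8], "turn": [0, 0, 0], "fingers": 0.55},
    {"dp": [0, 0, -0.5], "turn": [0, 0, 0], "fingers": 0.55},
    {"dp": [0, 0, 0], "turn": [0, 0, 0], "fingers": 0.55},
  ],
)

```text
clock: 10.7
eef_pos: [607.2, -148.2, 209.0]
tcp_rot: [3.135, 0.005, 1.905]
contact_force: [0.5, -0.8, 0.3]
opening: 0.45
grasp_force: 0.0
```

```bash
python3 -c "
from h import *
s=r.sense();print(s['eef_pos'],s['contact_force'])
plan([537,33,200],1.905,5)"
```

```text
[ 607.22301882 -148.1573652   209.00186047] [ 0.48157154 -0.76959054  0.30905828]
[0.97, -0.03, 0.04] [0.01, 0.01, 0.0]
[0.97, -0.03, 0.04] [0.01, 0.01, 0.0]
[0.97, -0.03, 0.04] [0.01, 0.01, 0.0]
[0.97, -0.03, 0.04] [0.01, 0.01, 0.0]
[0.97, -0.03, 0.04] [0.01, 0.01, 0.0]
```

Emit:
play_rows(
  rows=[
    {"dp": [0.97, -0.03, 0.04], "turn": [0, 0, 0], "fingers": 0.2},
    {"dp": [0.97, -0.03, 0.04], "turn": [0, 0, 0], "fingers": 0.2},
    {"dp": [0.97, -0.03, 0.04], "turn": [0, 0, 0], "fingers": 0.2},
    {"dp": [0.97, -0.03, 0.04], "turn": [0, 0, 0], "fingers": 0.2},
    {"dp": [0.97, -0.03, 0.04], "turn": [0, 0, 0], "fingers": 0.2},
  ],
)

```text
clock: 11.12
eef_pos: [534.0, 35.2, 195.0]
tcp_rot: [3.141, 0.0, 1.904]
contact_force: [1.0, 0.2, -1.3]
opening: 0.802
grasp_force: 0.0
```

Emit:
play_rows(
  rows=[
    {"dp": [0, 0, 0], "turn": [0, 0, 0], "fingers": 0.2},
    {"dp": [0, 0, 0], "turn": [0, 0, 0], "fingers": 0.2},
  ],
)

```text
clock: 11.28
eef_pos: [534.3, 35.5, 195.1]
tcp_rot: [-3.142, 0.0, 1.908]
contact_force: [0.7, -0.0, -0.7]
opening: 0.799
grasp_force: 0.0
```

```bash
python3 - <<'E'
from h import *
d=grab("wrist","w6.png"); b=cv2.imread("pics/w3.png")
cv2.imwrite("pics/cmp.png",np.hstack([cv2.resize(x[50:350,170:330],None,fx=2,fy=2) for x in(b,d["pixels"][:,:,::-1])]))
print(r.sense()["eef_pos"],r.sense()["tcp_rot"])
print(proj(d,[[584.9,-104.8,90]]),r.sense()["clock"])
E
```

```text
[535.05805001  34.43091217 195.24868267] [3.14115072e+00 5.12603861e-04 1.90718214e+00]
[[255.67694869 322.4710572 ]] 11.3333
```

View pics/cmp.png

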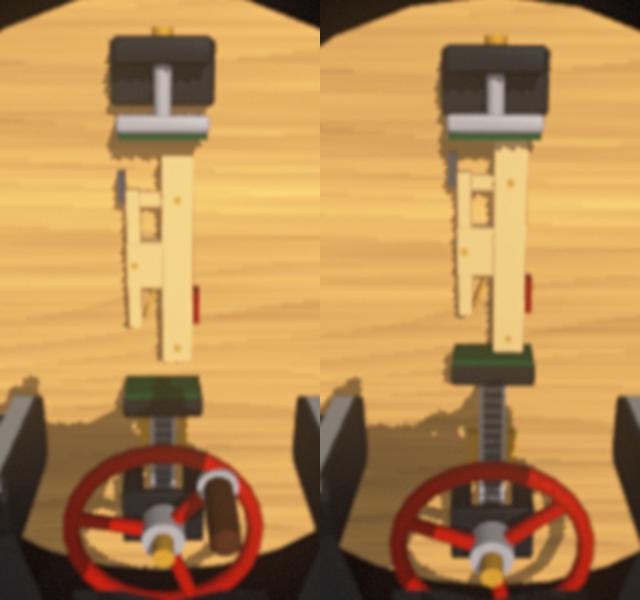

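The comparison shows the wippen gripped between the two jaws. The rear plate has moved back towards its housing: the gap in the crop went from about 10 px to about 0, which is roughly 5 mm. I'll measure that shift once with sub-pixel accuracy.

```bash
python3 - <<'E'
from h import *
C=np.array([549.1,-6.7]);u=np.array([-.330,.944])
for f in("w3.png","w6.png"):
    g=cv2.imread("pics/"+f).astype(float)
    for c0,c1 in((230,247),(256,272)):
        x=g[66:132,c0:c1].mean(1); print(f,c0,[tuple(map(int,q)) for q in zip(range(95,124),x[95-66:124-66].mean(1))])
E
```

```text
w3.png 230 [(95, 64), (96, 63), (97, 63), (98, 63), (99, 62), (100, 61), (101, 61), (102, 71), (103, 90), (104, 101), (105, 103), (106, 112), (107, 140), (108, 173), (109, 191), (110, 192), (111, 188), (112, 185), (113, 182), (114, 172), (115, 147), (116, 113), (117, 83), (118, 74), (119, 82), (120, 92), (121, 99), (122, 102), (123, 103)]
w3.png 256 [(95, 62), (96, 63), (97, 62), (98, 62), (99, 62), (100, 60), (101, 60), (102, 70), (103, 89), (104, 101), (105, 103), (106, 112), (107, 138), (108, 173), (109, 198), (110, 203), (111, 196), (112, 190), (113, 185), (114, 173), (115, 149), (116, 116), (117, 85), (118, 75), (119, 85), (120, 98), (121, 106), (122, 109), (123, 114)]
w6.png 230 [(95, 57), (96, 60), (97, 62), (98, 62), (99, 63), (100, 63), (101, 62), (102, 63), (103, 62), (104, 62), (105, 65), (106, 87), (107, 127), (108, 158), (109, 167), (110, 164), (111, 162), (112, 163), (113, 162), (114, 152), (115, 129), (116, 102), (117, 85), (118, 81), (119, 86), (120, 93), (121, 98), (122, 99), (123, 98)]
w6.png 256 [(95, 100), (96, 102), (97, 104), (98, 104), (99, 104), (100, 104), (101, 104), (102, 104), (103, 104), (104, 102), (105, 103), (106, 117), (107, 150), (108, 182), (109, 196), (110, 193), (111, 187), (112, 182), (113, 178), (114, 167), (115, 141), (116, 108), (117, 80), (118, 73), (119, 84), (120, 102), (121, 113), (122, 119), (123, 131)]
```

```bash
python3 - <<'E'
from h import *
d=grab("wrist"); s=r.sense()
def T(p,e):
    M=np.eye(4);M[:3,:3]=Ro.from_euler('xyz',e).as_matrix();M[:3,3]=p;return M
X=np.linalg.inv(T(s["eef_pos"],s["tcp_rot"]))@np.array(d["pose"])
poses={"w3":T([538.23,33.06,200.35],[3.13388,.00219,1.9053]),"w5":T([606,-144.6,111.3],[3.136,-.002,1.904]),"w6":T(s["eef_pos"],s["tcp_rot"])}
C=np.array([549.1,-6.7]);u=np.array([-.330,.944])
for n in poses:
    D=dict(d,pose=poses[n]@X); im=cv2.imread(f"pics/{n}.png")[:,:,::-1]; g=cv2.cvtColor(im,cv2.COLOR_RGB2HSV)
    m=((g[...,0]<7)|(g[...,0]>173))&(g[...,1]>140)&(g[...,2]>80); m[:70]=0
    ys,xs=np.nonzero(m); P=onz(D,np.c_[xs,ys],90)[:,:2]
    k=np.hypot(*(P-A).T)<75; c,R=cv2.minEnclosingCircle(P[k].astype(np.float32)); q=P-np.array(c); rr=np.hypot(*q.T); k=(rr>18)&(rr<44)
    an=np.angle(np.exp(3j*np.arctan2(q[k,1],q[k,0])).mean())/3
    print(n,"wheel",c,R,"spoke mod 2.094: %.3f"%an,k.sum())
    if n!="w5":
        gr=im.astype(float).mean(2)[:,232:246].mean(1)
        def edge(a,b,sg): 
            y=sg*np.gradient(gr)[a:b]; y=np.clip(y,0,None); return (np.arange(a,b)*y).sum()/y.sum()
        o=4 if n=="w6" else 0
        e=[edge(64+o,74+o,-1),edge(105,110,1),edge(113,118,-1)]
        w=[onz(D,[[239,y]],75)[0,:2] for y in e]; print(e,[float((v-C)@u) for v in w])
E
```

```text
w3 wheel (583.13330078125, -104.39582824707031) 57.75920104980469 spoke mod 2.094: -0.918 376
[np.float64(67.2997269251775), np.float64(107.17612886189598), np.float64(115.38751847220645)] [151.404521848236, 118.16988380132295, 110.98900261146613]
w5 wheel (585.3502197265625, -107.08981323242188) 57.502159118652344 spoke mod 2.094: 1.022 1503
w6 wheel (586.8822631835938, -108.87303161621094) 57.68728256225586 spoke mod 2.094: 1.010 378
[np.float64(71.81254765276114), np.float64(106.72767434521933), np.float64(115.13604793681056)] [149.09167079343305, 120.41131990188518, 113.19901823998]
```

The rear plate's spring is compressed by about 4.5 mm, which is roughly 23 N. That agrees with the force I felt and is inside the 12–28 N window. Nothing is touching the robot, so I'll hand in.

```bash
python3 -c "
from rig import r
print(r.sign_off())"
```

```text
the job is handed in; nothing more can be done
None
```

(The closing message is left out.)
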